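Slide a test plate under the spring clip of the inspection stage

ROBOT

A 6-joint arm with a two-finger parallel gripper is mounted at the origin on a cart in front of the work surface, level with it; the furniture and walls round the work are solid. World frame = base frame: x ahead of the robot, y to its left, z up, the work surface at z = 0. Lengths are in mm, angles in rad, forces in N, time in s.
With the tool pointing down it reaches from about 275 to 825 mm from the base axis. Payload 4.9 kg.
Tool frame: the origin (TCP) lies at the very end of the fingers, on their centre line; the grasp point (between the pads) lies 19 mm behind it; z points along the fingers, y is the line along which they close (so a half turn about z gives the same grasp; the last joint's range is limited). The gripper opens to 85 mm and grips with 20 to 120 N. Pads are 22 mm wide; open, the fingers measure 114 mm over their backs; the gripper's body (76 mm by 85 mm) begins 54 mm behind the grasp point. The pads swing forward as they close: fully open they stand 13 mm farther back than shut.
Start: joints at [1.174, 0.326, -0.193, 1.052, 0, 1.437], TCP at [142.876, 531.136, 231.281] pointing down, gripper open.
Joint ranges: [-2.65, 2.65], [-0.97, 1.79], [-1.3, 1.35], [-1.93, 2.1], [-1.47, 1.37], [-3.14, 3.14]. Speed limits (rad/s): [2.57, 2.57, 3.14, 3.14, 3.14, 3.14].

INTERFACE

Orientations are given as [roll, pitch, yaw] about the fixed x, y, z axes, in that order (R = Rz(yaw) Ry(pitch) Rx(roll)).
In Python, from bench import bot, solve_ik, imaging gives the robot as it stands. Calls block until the motion is done:
- bot.move_ptp(position, orientation): joint-space move of the TCP to a pose.
- bot.movel(position, rot=None, max_speed=150, threshold=None): straight line of the TCP; rot=None keeps the orientation; max_speed is the mean speed in mm/s. With threshold (N) it stops when the force on the tool has changed by that much, and returns True; else False.
- bot.move_j(angles): joint-space move.
- bot.grip(opening, effort=None): opening from 0.0 (shut) to 1.0 (fully open); effort is the grip in N (None keeps the last); returns when the fingers have stopped.
- bot.dwell(seconds).
- solve_ik(position, orientation): joint angles nearest the present ones, or None.
- bot.get_state(): the state.
- imaging.capture(name): name is "side" or "top"; returns the picture (384x512x3 uint8, blue, green, red); there is no depth.
- imaging.camera_model(name): a dict with "K" (3x3 intrinsics, pixels), "position" and "rotation" of the camera in the world. Camera axes: x right, y up, looking along -z (the intrinsics and any distortion apply to the point x, -y, -z); pixel columns grow to the right and rows downward; lengths in mm; the calibration is good to about 2 mm. A picture is of the moment at which its call begins. camera_model takes no time and is no camera call.
A pose or a line that the arm cannot do raises bot.IKError and nothing moves.
- bot.sign_off(): hands the job in; it is judged then, once.
The state is a dict: "t": time; "qpos": joint angles; "joint_velocities": joint speeds; "effort": joint torques, N m; "tcp_pos": TCP position; "orientation": TCP orientation; "contact_force": force on the tool from outside, world axes, zero at the start; "wrist_torque": the same for the moment, N m; "opening": opening from 0.0 (shut) to 1.0 (fully open); "gripper_force": force on a finger pad.
Only numpy, scipy, OpenCV 4.12 (cv2) and the standard library are available. Lean on these libraries where they do the work, as an engineer would, in place of code of your own. Each camera call takes 0.05 s, during which the arm holds its last target. There are 200 camera calls.

TASK

Secure the white test plate in the inspection stage: with one fingertip press the clip's long red bar down and keep it down, so that the jaw stays raised, while the other fingertip pushes the plate along its track, beneath the jaw, until it is fully home against the dark end stop. Then let the bar come up so that the jaw bears on the plate, and draw clear. Do not grasp or lift anything, and leave the other things on the bench where they are.

Things in the scene. Friction and masses are not known exactly. Their poses are not given: they have to be found in the camera images.
- stage: inspection stage fixed to the bench: grey foot plate 200 x 104 x 10 mm with a blue track along x. Origin on the bench, under it; x = the way the plate is pushed (away from the robot), y left, z up. Track deck 30 mm above the bench, centred on y = +28 mm, rails 39 mm apart and 5 mm high from x = -100 mm to the end stop. Clip pin along x at y = 0, z = 36 mm; its lugs reach z = 42 mm
- home (a point): point on the deck at the foot of the dark end stop, on the track's centre line (stage x = +70, y = +28, z = 30 mm); the stop is 12 mm higher than the deck. With its leading end here the plate is home, its origin then at stage x = +38 mm
- plate: white test plate with a thin blue line across its top, 64 mm long (x) x 36 mm wide (y) x 10 mm thick, about 0.13 kg, loose on the deck between the rails, on the robot's side of the jaw. Origin at the centre of its underside, x along the track. It is pushed at its rear end, 32 mm behind the origin
- clip (a joint): angle of the spring clip, rad: 0 at rest (the plate cannot enter), 0.27 with the jaw resting on the plate, above 0.29 the plate passes, 0.50 at its stop. Grows as the red bar is pressed, which lowers it 32 mm per rad; at 0.38 the bar's top is 34.5 mm above the bench (4.5 mm above the deck), right for a second fingertip behind the plate. About 2 N on the bar starts it, 5.5 N holds 0.38; it springs back
- bar (a point): point on the axis of the red round press bar (12 mm thick), at stage x = -40 mm; the bar runs parallel to the track, right of it, from stage x = -101 to +21 mm. At rest its axis is at stage y = -32.5 mm, 41 mm above the bench (its top 47 mm); pressed, at y = -32 mm, so that bar and track centre are 60 mm apart
- jaw (a point): centre of the clip's black round foot (10 mm thick, 18 mm long along the track), at stage x = +40, y = +34 mm; at rest its underside is 1 mm above the deck. Its steel arm comes over from the pin, top 53 mm above the bench at rest
- spare_plate: grey spare test plate, 64 x 36 x 10 mm, flat on the bench to the right of the stage; origin at the centre of its underside. To be left alone
- cast: cream plaster cast of a jaw, 62 x 71 x 29 mm, on the bench to the left of the stage; origin at the centre of its underside. To be left alone
- red_jar: small white jar with a red lid, 50 mm across, 51 mm tall, on the bench to the left of the stage; origin at the centre of its underside. To be left alone
- marker: black marker pen, 155 mm long, 19 mm thick, lying on the bench to the right of the stage; origin at the middle of its underside. To be left alone
- dropper: small pale dropper bottle, 31 mm across, 70 mm tall, on the bench to the right of the stage; origin at the centre of its underside. To be left alone
Not all that is in view belongs to the job. Leave any brown or green look-alike of the plate alone. Several things look just like the stage: the one meant starts farthest from the robot's base.

How it is judged:
By the outcome, as a careful person would: the job done as asked, in the order asked, and still so for the second after the job is handed in, with the robot touching nothing.
It also fails if it takes over 35 s, if anything falls off the work surface, if the arm or the gripper's body presses on something with over 40 N, if the wrist force passes 120 N, or if a joint passes its speed limit or range.

## Working session

There is one attempt and no reset: what is moved stays moved. The work goes in short steps, each a Python script; the robot and the scene stay as the last script left them, time stands still between calls to the robot, and variables do not carry over. Pictures are saved under pics/ and viewed, at most 10 in all, crops included, and the job is handed in when it is done.

```bash
ls; mkdir -p pics
python3 - <<'E'
from bench import bot, imaging
import cv2
for n in("top","side"):
    im=imaging.capture(n); cv2.imwrite(f"pics/{n}0.png",im)
    m=imaging.camera_model(n); print(n,m)
s=bot.get_state(); print(s)
E
```

```text
pics
top {'K': array([[361.31082148,   0.        , 253.21760707],
       [  0.        , 361.31082148, 193.76167833],
       [  0.        ,   0.        ,   1.        ]]), 'position': array([309.85149757,  55.70299717, 901.36461571]), 'rotation': array([ 0.22619544, -0.00206068, -1.66005401])}
side {'K': array([[453.13621303,   0.        , 260.57939131],
       [  0.        , 453.13621303, 187.94782507],
       [  0.        ,   0.        ,   1.        ]]), 'position': array([ 492.00833961, -905.65419966,  718.90460705]), 'rotation': array([ 0.95787409, -0.0126263 , -0.01253515])}
{'t': 0.1, 'qpos': array([ 1.17378531e+00,  3.26893930e-01, -1.93460190e-01,  1.05202096e+00,
        1.20752280e-05,  1.43659973e+00]), 'joint_velocities': array([-0.00043154, -0.00206585,  0.0037529 ,  0.00081768, -0.00042457,
        0.00042286]), 'effort': array([ 3.51358985e-04, -4.44239187e+01,  2.63037783e+01,  7.83168798e-03,
       -1.59666320e-04,  1.26690023e-05]), 'tcp_pos': array([142.67120868, 530.63708596, 230.57598411]), 'orientation': array([-3.14002972e+00, -2.23193834e-04,  2.87877805e+00]), 'contact_force': array([ 0.24129526,  0.17232069, -0.2133892 ]), 'wrist_torque': array([ 0.02583813, -0.0083676 ,  0.03791019]), 'gripper_force': 0.0, 'opening': 0.9997053013479642}
```

View pics/top0.png

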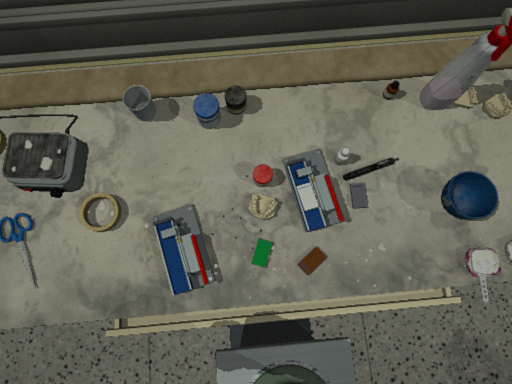

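View pics/side0.png

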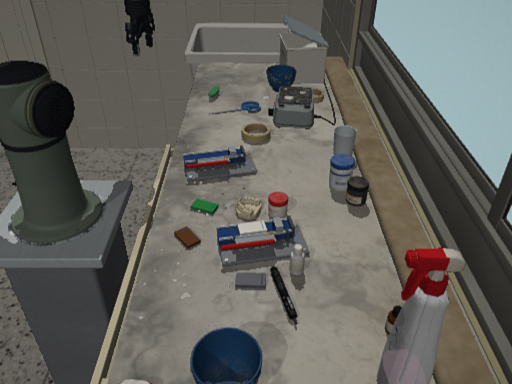

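The top view shows two stages: the left one at about (185,250) and the right one at about (315,190). The right one has the cast (263,206) and jar (262,175) on its left, and the spare plate, marker and dropper on its right. It also looks farther from the base. The green (262,253) and brown (312,261) plates are decoys. I'll confirm the choice with an enlarged crop and the computed distances.

```bash
cat > h.py <<'E'
import numpy as np, cv2
from bench import bot, solve_ik, imaging
from scipy.spatial.transform import Rotation as R
def cam(n,mode='xyz'):
    m=imaging.camera_model(n); r=m['rotation']
    Rm=(R.from_rotvec(r) if mode=='rv' else R.from_euler('xyz',r)).as_matrix()
    return m['K'],np.array(m['position']),Rm
def proj(n,P,mode='xyz'):
    K,c,Rm=cam(n,mode); q=(np.atleast_2d(P)-c)@Rm; q=q*[1,-1,-1]; p=q@K.T; return p[:,:2]/p[:,2:]
def ray(n,uv,z,mode='xyz'):
    K,c,Rm=cam(n,mode); d=Rm@(np.linalg.inv(K)@[uv[0],uv[1],1]*np.array([1,-1,-1])); return c+d*(z-c[2])/d[2]
E
python3 - <<'E'
from h import *
for mode in('xyz','rv'):
    for nm,a,b,z in(("jar",(262,172),(278,197),51),("right",(315,190),(262,240),20),("left",(185,250),(218,163),20),("brown",(312,261),(187,237),10)):
        print(mode,nm,ray('top',a,z,mode).round(),ray('side',b,z,mode).round())
t=cv2.imread('pics/top0.png');s=cv2.imread('pics/side0.png')
a=cv2.resize(t[140:240,275:375],(600,600),interpolation=cv2.INTER_CUBIC)
cv2.imwrite('pics/c1.png',a)
b=cv2.resize(s[205:275,205:315],(770,490),interpolation=cv2.INTER_CUBIC)
cv2.imwrite('pics/c2.png',b)
E
```

```text
xyz jar [557.  10.  51.] [555.   5.  51.]
xyz right [ 508. -120.   20.] [ 514. -121.   20.]
xyz left [387. 212.  20.] [391. 213.  20.]
xyz brown [334. -92.  10.] [338. -99.  10.]
rv jar [490. 145.  51.] [554.   4.  51.]
rv right [437.  23.  20.] [ 512. -120.   20.]
rv left [320. 359.  20.] [390. 215.  20.]
rv brown [268.  49.  10.] [336. -97.  10.]
```

View pics/c1.png

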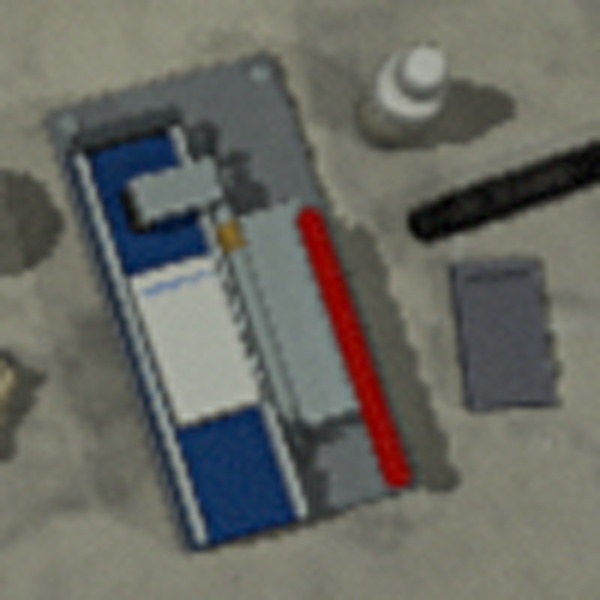

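View pics/c2.png

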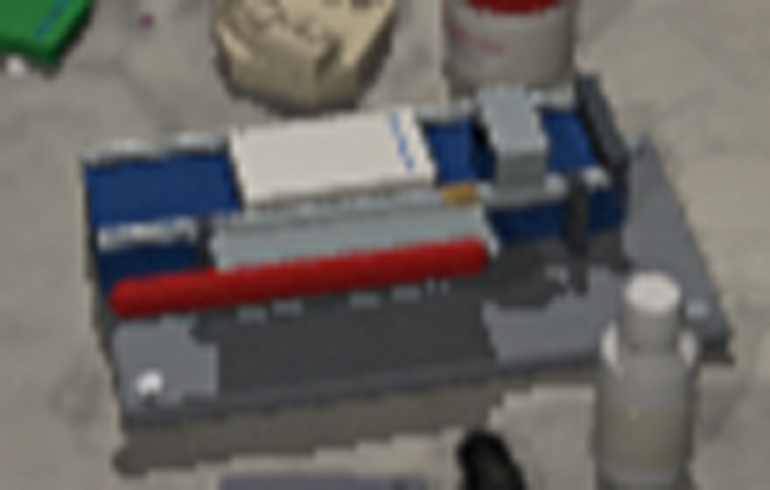

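The right stage is 522 mm from the base and the left one 441 mm, so the right one is meant. The crops show its plate (c1 133–262, 262–425), its red bar (c1 (308,212)–(398,483); c2 (113,300)–(487,255)), and the neighbours as described. Next I fit its pose.

```bash
cat >> h.py <<'E'
def S2W(pose,P):
    x,y,a=pose; P=np.atleast_2d(P); c,s=np.cos(a),np.sin(a)
    return np.c_[x+c*P[:,0]-s*P[:,1], y+s*P[:,0]+c*P[:,1], P[:,2]]
E
python3 - <<'E'
from h import *
from scipy.optimize import least_squares
f1=lambda p:(275+(p[0]+.5)/6-.5,140+(p[1]+.5)/6-.5)
f2=lambda p:(205+(p[0]+.5)/7-.5,205+(p[1]+.5)/7-.5)
T=[((308,210),(21,-32.5,41)),((399,484),(-101,-32.5,41)),((50,118),(100,52,10)),((275,52),(100,-52,10)),((248,531),(-100,28,32))]
S=[((113,298),(-101,-32.5,41)),((487,253),(21,-32.5,41)),((126,412),(-100,-52,10)),((728,347),(100,-52,10)),((640,140),(100,52,10)),((93,200),(-100,28,32))]
tp=np.array([f1(a) for a,_ in T]);sp=np.array([f2(a) for a,_ in S])
tP=np.array([b for _,b in T],float);sP=np.array([b for _,b in S],float)
def res(q,split=None):
    r=[]
    if split!='side': r.append((proj('top',S2W(q[:3],tP))-tp))
    if split!='top': r.append((proj('side',S2W(q[:3],sP))-sp))
    return np.vstack(r).ravel()
for sp_ in(None,'top','side'):
    o=least_squares(res,[510,-120,0.2],args=(sp_,),loss='soft_l1',x_scale=[10,10,.1]); print(sp_,o.x.round(3)); print(res(o.x,sp_).reshape(-1,2).round(1).tolist())
    if sp_ is None: q=o.x
c,s=np.cos(q[2]),np.sin(q[2])
def inv(w): d=w[:2]-q[:2]; return (c*d[0]+s*d[1],-s*d[0]+c*d[1])
for p in((133,278),(212,264),(262,402),(180,425)): print('top',np.round(inv(ray('top',f1(p),40)),1))
for p in((232,135),(415,112),(435,175),(250,205)): print('side',np.round(inv(ray('side',f2(p),40)),1))
E
```

```text
None [ 5.13735e+02 -1.18226e+02  1.83000e-01]
[[-0.4, -0.3], [0.3, 1.1], [-0.3, -1.5], [0.4, -0.7], [0.7, 0.1], [-1.0, 0.3], [-0.0, -0.0], [-0.8, 0.4], [1.0, -1.7], [1.7, -1.0], [-0.8, -0.5]]
top [ 5.13192e+02 -1.17786e+02  1.84000e-01]
[[-0.6, -0.1], [0.2, 1.3], [-0.5, -1.2], [0.2, -0.5], [0.6, 0.4]]
side [ 5.14328e+02 -1.19242e+02  1.75000e-01]
[[-0.9, 0.4], [0.2, 0.3], [-0.8, 0.5], [1.3, -1.2], [2.2, -0.6], [-0.5, -0.4]]
top [12.  44.7]
top [ 8.9 11.7]
top [-51.5   9.6]
top [-51.6  44.4]
side [-49.7  41.3]
side [12.9 42.2]
side [12.8  9. ]
side [-49.4   5.1]
```

```bash
cat >> h.py <<'E'
Q=(513.7,-118.2,0.183); YAW=Q[2]-np.pi
def go(x,y,z): return S2W(Q,(x,y,z))[0]
E
python3 - <<'E'
from h import *
bot.grip(0.54)
p=go(-68,-2,130)
bot.move_ptp(p,[np.pi,0,np.pi/2])
im=imaging.capture('side'); s=bot.get_state(); print(s['t'],s['tcp_pos'],s['opening'],s['orientation'])
uv=proj('side',s['tcp_pos'])[0]; print(uv)
u,v=uv.astype(int); print(u-55,v-60)
c=im[v-60:v+30,u-55:u+55]; cv2.imwrite('pics/f1.png',cv2.resize(c,None,fx=6,fy=6,interpolation=cv2.INTER_CUBIC))
print(proj('side',s['tcp_pos']+np.array([[30,0,0],[-30,0,0],[0,0,10]])))
E
```

```text
3.2333 [ 447.46155438 -131.95143115  130.07297704] 0.5388344500468285 [ 3.14140902e+00 -6.51904320e-05  1.57207122e+00]
[231.78927259 204.90492826]
176 144
[[245.79990565 204.93936992]
 [217.76346199 204.87044929]
 [231.67693961 201.16503966]]
```

View pics/f1.png

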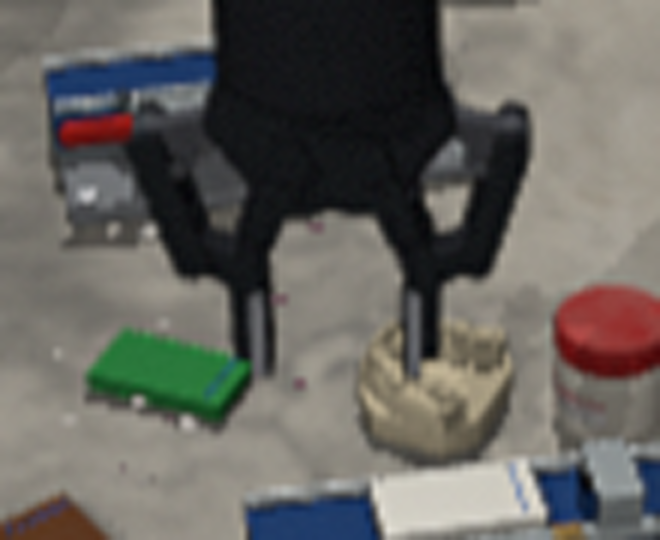

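The fingers are about 45 mm apart inside and 14 mm thick, so their centres are about 60 mm apart. The tips are at (252,370) and (419,370) in the crop, within a few mm of the TCP height. Next I turn to the working yaw and descend until I touch the bar.

Run:
```python
from h import *
bot.grip(0.56)
bot.move_ptp(go(-75,-2,75),[np.pi,0,YAW])
s=bot.get_state(); print(s['t'],s['tcp_pos'],s['orientation'],s['contact_force'])
hit=bot.movel(go(-75,-2,38),max_speed=20,threshold=1.2)
s=bot.get_state(); print(hit,s['t'],s['tcp_pos'],s['contact_force'],s['wrist_torque'])
im=imaging.capture('side'); cv2.imwrite('pics/s2.png',cv2.resize(im[180:280,190:320],None,fx=6,fy=6,interpolation=cv2.INTER_CUBIC))
```

```text
5.0 [ 440.47456507 -133.89966718   75.12530613] [-3.14142153e+00  2.57499655e-04 -2.95914407e+00] [ 0.04477432  0.20009283 -0.09277484]
True 6.4 [ 440.29077343 -133.98656804   43.33795034] [ 0.72942804 -1.14157363  2.4593803 ] [-0.15202472 -0.13623755  0.03735492]
```

View pics/s2.png

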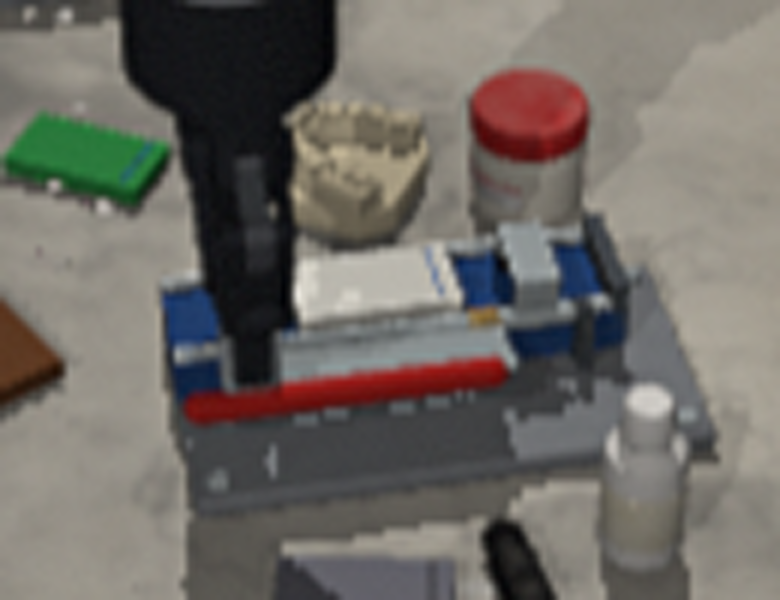

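Run:
```python
from h import *
f=lambda P:((proj('side',S2W(Q,P))-[190,180])*6).round()
print('bar axis',f([(-101,-32.5,40),(-75,-32.5,40),(21,-32.5,40)]))
a=np.linspace(0,2*np.pi,60); P=np.c_[0*a-75,-32.5+6*np.cos(a),39.5+6*np.sin(a)]; r=f(P); print('bar v range',r[:,1].min(),r[:,1].max())
for y in(-40,-36,-32,-28,-24,-20):print(y,f([(-86,y,45.5),(-64,y,45.5)]).tolist())
im=cv2.imread('pics/s2.png'); 
for x in (235,245,255,265): print(x,[tuple(int(k) for k in im[y,x]) for y in range(368,428,4)])
for p in ((273,385),(225,385)):
  pass
```

```text
bar axis [[178. 407.]
 [249. 398.]
 [504. 366.]]
bar v range 382.0 415.0
-40 [[221.0, 404.0], [281.0, 397.0]]
-36 [[220.0, 397.0], [280.0, 389.0]]
-32 [[218.0, 389.0], [278.0, 382.0]]
-28 [[217.0, 382.0], [276.0, 375.0]]
-24 [[215.0, 375.0], [275.0, 368.0]]
-20 [[214.0, 368.0], [273.0, 360.0]]
235 [(45, 43, 42), (44, 42, 41), (45, 44, 42), (51, 49, 46), (69, 66, 57), (75, 73, 74), (62, 61, 89), (35, 36, 103), (16, 18, 111), (17, 19, 113), (15, 18, 112), (14, 17, 104), (17, 18, 94), (34, 34, 77), (56, 54, 65)]
245 [(19, 16, 14), (18, 15, 13), (16, 14, 12), (16, 14, 12), (34, 33, 34), (48, 47, 67), (43, 43, 89), (29, 30, 107), (16, 19, 114), (15, 19, 114), (14, 18, 113), (18, 20, 102), (26, 26, 86), (39, 37, 64), (54, 51, 52)]
255 [(21, 19, 16), (20, 17, 14), (18, 14, 13), (19, 15, 15), (31, 30, 39), (40, 41, 71), (35, 37, 93), (26, 26, 108), (17, 18, 114), (14, 18, 113), (15, 18, 111), (19, 20, 97), (24, 25, 79), (38, 38, 59), (54, 53, 50)]
265 [(20, 19, 17), (18, 15, 14), (20, 16, 14), (27, 24, 21), (39, 38, 49), (44, 44, 81), (36, 36, 98), (25, 27, 111), (17, 20, 115), (16, 18, 112), (13, 15, 107), (21, 22, 93), (39, 36, 77), (49, 47, 57), (57, 56, 50)]
```

The finger's outer edge seems to rest only near the bar's inner top. The tip proper is the roughly 8 mm pad. I'll lift, open a little wider, touch again and press.

Run:
```python
from h import *
def st(m):
    s=bot.get_state(); print(m,round(s['t'],2),s['tcp_pos'].round(1),s['contact_force'].round(2),round(s['opening'],3)); return s
bot.movel(go(-75,-2,53),max_speed=60)
bot.grip(0.63); s=st('up')
b=s['contact_force'][2]
bot.movel(go(-75,-2,38),max_speed=15,threshold=1.2); s=st('hit')
for z in (40,36,33,31):
    hit=bot.movel(go(-75,-2,z),max_speed=40); s=st(z)
    if s['contact_force'][2]-b>8: break
im=imaging.capture('side'); cv2.imwrite('pics/s3.png',cv2.resize(im[180:280,190:320],None,fx=6,fy=6,interpolation=cv2.INTER_CUBIC))
```

```text
up 7.0 [ 440.1 -133.7   52.8] [ 0.47 -0.31  0.44] 0.631
hit 7.7 [ 440.3 -134.    42.3] [ 0.47 -0.45  2.02] 0.627
40 7.95 [ 440.5 -134.4   40. ] [ 0.26 -1.85  2.61] 0.633
36 8.2 [ 440.7 -134.3   36.1] [ 0.15 -3.48  3.93] 0.625
33 8.45 [ 440.7 -134.2   33.2] [ 1.06 -4.22  4.7 ] 0.631
31 8.7 [ 440.7 -134.2   31.2] [ 0.51 -4.38  5.43] 0.633
```

View pics/s3.png

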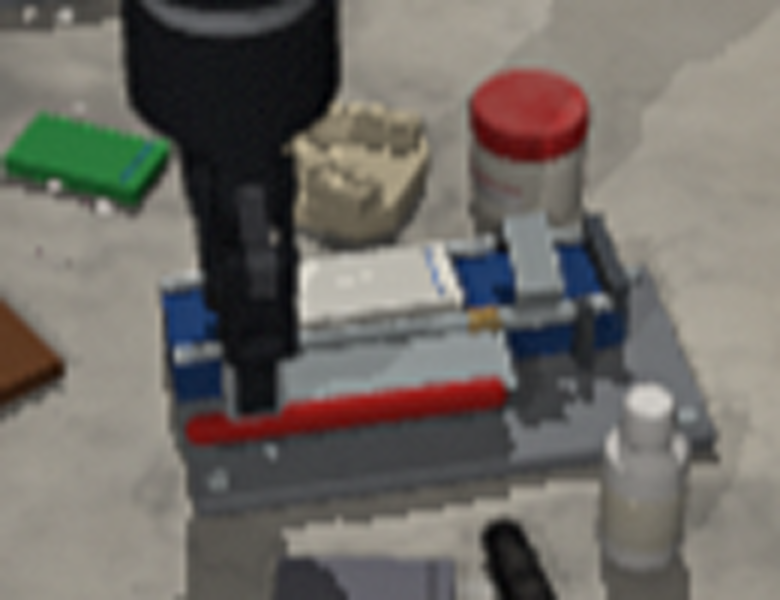

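The bar is down with the finger on it (about (250,408)), the jaw is raised (530,255), and the plate is ahead of the other finger. Now I push.

Run:
```python
from h import *
c,s_=np.cos(Q[2]),np.sin(Q[2])
def st(m):
    s=bot.get_state(); d=s['tcp_pos']-np.array([Q[0],Q[1],0]); f=s['contact_force']
    print(m,round(s['t'],2),np.round([c*d[0]+s_*d[1],-s_*d[0]+c*d[1],d[2]],1),'F',np.round([c*f[0]+s_*f[1],-s_*f[0]+c*f[1],f[2]],1)); return s
bot.movel(go(-75,-2,30.6),max_speed=20); st('p')
for x,v in((-55,30),(-35,40),(-14,40),(2,15)):
    h=bot.movel(go(x,-2,30.6),max_speed=v,threshold=12); st((x,h))
    if h: break
for n in('side','top'):
    im=imaging.capture(n); cr=im[180:280,190:320] if n=='side' else im[140:240,260:390]
    cv2.imwrite(f'pics/e_{n}.png',cv2.resize(cr,None,fx=6,fy=6,interpolation=cv2.INTER_CUBIC))
```

```text
p 9.0 [-74.7  -2.3  30.8] F [ 0.5 -4.3  4.1]
(-55, False) 9.82 [-57.9   0.3  29.7] F [-3.7 -0.9  5.6]
(-35, False) 10.47 [-37.3   0.3  29.7] F [-3.2  0.8  5.3]
(-14, False) 11.14 [-16.4   0.3  29.7] F [-2.4  0.7  5.4]
(2, True) 12.1 [-5.   0.4 29.4] F [-1.7  1.   5.1]
```

View pics/e_side.png

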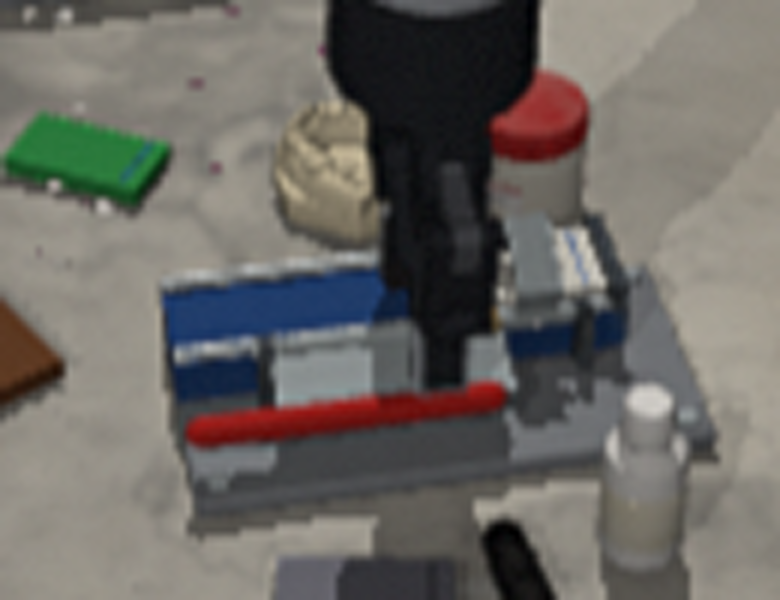

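It stopped at tool x = −5, exactly where home was predicted, and the plate is under the jaw with its line (585,255) beside the end stop (610,265). I'll give it one more firm nudge, then back off slightly and rise.

Run:
```python
from h import *
c,s_=np.cos(Q[2]),np.sin(Q[2])
def st(m):
    s=bot.get_state(); d=s['tcp_pos']-np.array([Q[0],Q[1],0]); f=s['contact_force']
    print(m,round(s['t'],2),np.round([c*d[0]+s_*d[1],-s_*d[0]+c*d[1],d[2]],1),'F',np.round([c*f[0]+s_*f[1],-s_*f[0]+c*f[1],f[2]],1)); return s
h=bot.movel(go(2,0,30),max_speed=15,threshold=10); st(h)
bot.movel(go(-9,0,30),max_speed=20); st('back')
bot.movel(go(-9,0,52),max_speed=25); st('up')
bot.movel(go(-25,0,140),max_speed=100)
bot.movel(go(-140,40,230),max_speed=150); bot.dwell(.3); st('clear')
ims=[]
for n,r in(('side',(200,270,200,320)),('top',(140,240,275,375))):
    im=imaging.capture(n); cv2.imwrite(f'pics/z_{n}_full.png',im)
    cr=im[r[0]:r[1],r[2]:r[3]]; ims.append(cv2.resize(cr,(390,390*cr.shape[0]//cr.shape[1]),interpolation=cv2.INTER_CUBIC))
H=max(i.shape[0] for i in ims); ims=[cv2.copyMakeBorder(i,0,H-i.shape[0],0,0,cv2.BORDER_CONSTANT) for i in ims]
cv2.imwrite('pics/z.png',np.hstack(ims))
```

```text
True 12.49 [-5.   0.4 29.4] F [-1.5  0.7  5.1]
back 12.91 [-8.   0.9 30.3] F [ 3.1 -0.4  5.5]
up 13.94 [-9.1  0.1 51.9] F [0.  0.5 0.4]
clear 16.44 [-140.    40.   229.6] F [-0.5  0.3  0.3]
```

View pics/z.png

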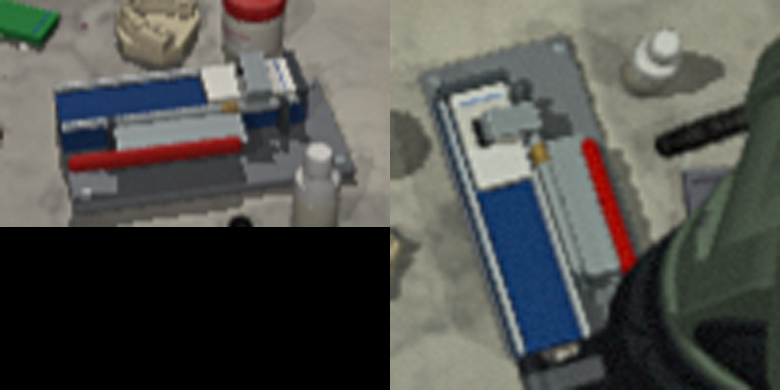

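Run:
```python
from h import *
def px(P): return ((proj('top',S2W(Q,P))-[275,140])*3.9+[390,0]).round().tolist()
print('rear if home',px([(6,46,40),(6,10,40)]),'rear if 4mm short',px([(2,46,40),(2,10,40)]),'lead',px([(70,46,40),(70,10,40)]))
im=cv2.imread('pics/z_top_full.png'); g=im[:,:,0].astype(float)
c,s=np.cos(Q[2]),np.sin(Q[2])
xs=np.arange(-10,80,1.)
for y in(40,20):
    p=proj('top',S2W(Q,np.c_[xs,xs*0+y,xs*0+40])).astype(np.float32)
    r=cv2.remap(im[:,:,2],p[:,0:1],p[:,1:2],cv2.INTER_LINEAR).ravel(); print(y,list(zip(xs.astype(int).tolist(),r.tolist())) if 0 else r.tolist())
```

```text
rear if home [[476.0, 189.0], [530.0, 174.0]] rear if 4mm short [[477.0, 194.0], [532.0, 180.0]] lead [[446.0, 95.0], [500.0, 80.0]]
40 [22, 22, 22, 21, 21, 21, 21, 21, 20, 20, 21, 27, 33, 47, 73, 101, 133, 164, 191, 194, 197, 196, 194, 192, 193, 193, 194, 193, 191, 191, 190, 191, 191, 191, 192, 192, 192, 193, 193, 195, 192, 191, 189, 184, 180, 177, 175, 175, 177, 179, 180, 179, 180, 177, 174, 172, 174, 176, 177, 180, 181, 182, 182, 182, 182, 182, 181, 181, 180, 176, 171, 167, 164, 163, 167, 182, 193, 193, 182, 170, 136, 96, 62, 60, 57, 57, 63, 69, 77, 84]
20 [20, 22, 23, 23, 23, 23, 24, 25, 23, 21, 21, 24, 28, 49, 78, 109, 140, 171, 188, 192, 194, 193, 190, 189, 189, 190, 190, 190, 190, 190, 190, 190, 191, 192, 192, 192, 192, 187, 181, 172, 152, 131, 121, 119, 116, 114, 111, 111, 117, 123, 125, 124, 124, 124, 123, 123, 123, 122, 122, 122, 122, 123, 124, 127, 137, 148, 159, 169, 178, 171, 159, 147, 141, 138, 144, 167, 188, 189, 182, 173, 135, 94, 62, 58, 54, 56, 63, 69, 76, 85]
```

```bash
python3 -c "
from bench import bot
print(bot.sign_off())"
```

```text
the job is handed in; nothing more can be done
None
```

The white plate is home against the end stop: the top camera puts its centre at stage x ≈ 38 mm. The bar is released with the jaw down over the plate, the arm was clear at 16.4 s, and the job is handed in.

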